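Seat the core-temperature probe in its slanted check well

ROBOT

A 6-joint arm with a two-finger parallel gripper is mounted at the origin on the work surface. World frame = base frame: x ahead of the robot, y to its left, z up, the work surface at z = 0. Lengths are in mm, angles in rad, forces in N, time in s.
With the tool pointing down it reaches from about 400 to 925 mm from the base axis. Payload 12.5 kg.
Tool frame: the origin (TCP) lies at the very end of the fingers, on their centre line; the grasp point (between the pads) lies 19 mm behind it; z points along the fingers, y is the direction in which the jaws open and shut (so a half turn about z gives the same grasp; the last joint's range is limited). The gripper opens to 95 mm and grips with 3 to 60 N. Pads are 20 mm wide; open, the fingers measure 119 mm over their backs; the gripper's body (75 mm by 180 mm) begins 59 mm behind the grasp point.
Start: joints at [-1.285, 0.491, 1.559, -0, 1.092, -0.106], TCP at [238.682, -577.649, 214.661] pointing down, gripper open.
Joint ranges: [-3.1, 3.1], [-0.84, 2.19], [0.05, 2.79], [-1.13, 4.28], [0.06, 2.93], [-2.69, 2.69]. Speed limits (rad/s): [2.22, 2.22, 2.79, 3.14, 3.14, 3.14].

INTERFACE

Orientations are given as [roll, pitch, yaw] about the fixed x, y, z axes, in that order (R = Rz(yaw) Ry(pitch) Rx(roll)).
In Python, from cell import env gives the robot as it stands.
- The arm moves only by the shell command python3 -m pendant 'ROWS'. ROWS is JSON, a list that holds one entry, the list of rows, each a list of 5 numbers: the opening, from 0 (shut) to 1 (fully open), then the shift along the tool's x, y, z in m, then the turn about the tool's z in rad. A call has exactly 8 rows; each row is the pose to reach, as a shift and turn from the pose commanded when the call began, along the tool's axes at that moment; what a row does not reach only later rows make up. A row lasts 1/10 s, in which the tool goes at most 50 mm and 8.59 degrees, less where a joint would pass 70% of its speed; a pose out of reach is approached as far as the arm can. A call with a gripper value outside its range is refused whole. The fingers move at their own pace and stop on an object; the grip force is fixed at half the most. Time passes only in rows, so rows that repeat a pose let the fingers close, or fill a call up. It gives the time, the measured TCP pose, the force and the opening at its end, in the units of the state.
- env.state(): the state, without advancing time (a new reading comes with each control period).
- env.read_camera(name): name is "side" or "top"; returns a dict with "image" (420x560x3 uint8, blue, green, red), "range_z" (420x560 float32, mm along the optical axis (not along the pixel's ray), 0 where there is no reading), "fx", "fy", "cx", "cy" (pixels), "rvec" (rotation vector, rad) and "tvec" (3), from world to camera coordinates, as OpenCV has them. Camera axes: x right, y down, z forward; pixel columns grow to the right and rows downward; lengths in mm; the calibration is good to about 2 mm. A picture is of the moment at which its call begins.
- env.job_done(): hands the job in, once; it reports no verdict.
The state is a dict: "t": time; "joints": joint angles; "qvel": joint speeds; "tau": joint torques, N m; "eef_pos": TCP position; "tcp_rot": TCP orientation; "ft_force": force on the tool from outside, world axes, zero at the start; "moment": the same for the moment, N m; "opening": opening from 0.0 (shut) to 1.0 (fully open).
Only numpy, scipy, OpenCV 4.12 (cv2) and the standard library are available. Lean on these libraries where they do the work, as an engineer would, in place of code of your own. Each camera call takes 0.05 s, during which the arm holds its last target. There are 200 camera calls.

TASK

Take the green-handled thermometer probe out of the stand and put its stem into the slanted well of the green check station, then push it in fully home, past the stiff plunger inside, until its black collar sits flush on the block, and let go. Leave the orange probe standing where it is.

Things in the scene. Friction and masses are not known exactly. Their poses are not given: they have to be found in the camera images.
- green_probe: green probe, 70 g, at first upright in either hole of the stand, collar on its top. Origin: on its axis at the underside of the black collar (30 mm diameter, 6 thick); z from stem to handle. Square handle 22 x 22 mm, faces across x and y, 6 to 60 mm above the origin; below it a steel stem 8 mm in diameter, 80 long, last 12 mm tapering to a 3 mm tip.
- orange_probe: orange probe, 70 g, upright in the stand's other hole. Origin: on its axis at the underside of the black collar (30 mm diameter, 6 thick); z from stem to handle. Square handle 22 x 22 mm, faces across x and y, 6 to 60 mm above the origin; below it a steel stem 8 mm in diameter, 80 long, last 12 mm tapering to a 3 mm tip.
- stand: aluminium probe stand, fixed: a 60 x 200 mm top plate (12 mm thick, top at 100 mm) on two end walls. Origin: on the table, middle of the stand; z up, its y along the long side. Its two 12 mm through holes are on its y axis, 55 mm either side of the middle.
- green_station: green check station, fixed: dark base 160 x 110 mm, 20 mm high, white housing (top at 102 mm) at its +x end, green slanted well block at its -x end. Origin: on the table, middle; z up. Down in the well a friction-held plunger meets the probe's tip when the collar is still 6 to 12 mm proud (unseen, varies); it yields at about 7 N and stays where pushed. A probe just dropped in stays proud.
- green_well: green block (50 x 50 mm, 100 mm long) leaning 34 deg (0.6 rad) from vertical to its station's -x side. Origin: centre of the well's round mouth, level with the block's flat upper end, 125 mm above the table; z is the well's axis, pointing out of the mouth. Well 11 mm in diameter, 3 mm chamfer; the probe's collar on the flat end is the real stop.
- orange_station: orange check station, fixed: dark base 160 x 110 mm, 20 mm high, white housing (top at 102 mm) at its +x end, orange slanted well block at its -x end. Origin: on the table, middle; z up. Down in the well a friction-held plunger meets the probe's tip when the collar is still 6 to 12 mm proud (unseen, varies); it yields at about 7 N and stays where pushed. A probe just dropped in stays proud.
- orange_well: orange block (50 x 50 mm, 100 mm long) leaning 34 deg (0.6 rad) from vertical to its station's -x side. Origin: centre of the well's round mouth, level with the block's flat upper end, 125 mm above the table; z is the well's axis, pointing out of the mouth. Well 11 mm in diameter, 3 mm chamfer; the probe's collar on the flat end is the real stop.
Not all that is in view belongs to the job. What is shaped like the green_probe but blue or purple is not meant.

How it is judged:
By the outcome, as a careful person would: the job done as asked, in the order asked, and still so for the second after the job is handed in, with the robot touching nothing.
It also fails if it takes over 45 s, if anything falls off the work surface, if the arm or the gripper's body presses on something with over 40 N, if the wrist force passes 120 N, or if a joint passes its speed limit or range.

## Working session

There is one attempt and no reset: what is moved stays moved. The work goes in short steps, Python scripts to look and compute and a shell command to move; the robot and the scene stay as the last step left them, time stands still between calls to the robot, and variables do not carry over. Pictures are saved under pics/ and viewed, about 8 in all and at most 12, crops included, and the job is handed in when it is done.

```bash
ls; mkdir -p pics; cat > h.py <<'E'
import numpy as np, cv2
from cell import env
def cam(n):
    c=env.read_camera(n); c['R']=cv2.Rodrigues(np.array(c['rvec'],float))[0]; c['t']=np.array(c['tvec'],float).ravel(); return c
def pts(c,uv):
    uv=np.atleast_2d(uv).astype(int); z=c['range_z'][uv[:,1],uv[:,0]].astype(float)
    p=np.c_[(uv[:,0]-c['cx'])/c['fx']*z,(uv[:,1]-c['cy'])/c['fy']*z,z]
    return (p-c['t'])@c['R']
def cloud(c):
    v,u=np.mgrid[0:420,0:560]; return pts(c,np.c_[u.ravel(),v.ravel()]).reshape(420,560,3)
def plane(c,uv,h):
    d=c['R'].T@np.array([(uv[0]-c['cx'])/c['fx'],(uv[1]-c['cy'])/c['fy'],1]); o=-c['R'].T@c['t']
    return o+d*(h-o[2])/d[2]
def proj(c,P):
    return cv2.projectPoints(np.atleast_2d(P).astype(float),np.array(c['rvec'],float),c['t'],np.array([[c['fx'],0,c['cx']],[0,c['fy'],c['cy']],[0,0,1.]]),None)[0].reshape(-1,2)
E
python3 - <<'E'
from h import *
for n in('top','side'):
    c=cam(n); cv2.imwrite(f'pics/{n}0.png',c['image']); print(n,-c['R'].T@c['t'],c['fx'],c['R'][2])
s=env.state();print({k:s[k] for k in('t','eef_pos','tcp_rot','ft_force','opening')})
E
```

```text
pics
top [ 467.47476148   43.10274026 1364.21378138] 507.76059812425234 [ 0.03834854  0.0120317  -0.99919199]
side [161.22779347 541.96663355 653.70532666] 393.73466248216715 [ 0.44987603 -0.59280195 -0.66798009]
{'t': 0.1, 'eef_pos': array([ 238.5980329 , -577.4361866 ,  214.12277422]), 'tcp_rot': array([-3.14060513e+00, -7.43399566e-05,  3.91799382e-01]), 'ft_force': array([-0.24577965,  0.43836038, -0.52994964]), 'opening': 0.999733501004879}
```

View pics/top0.png

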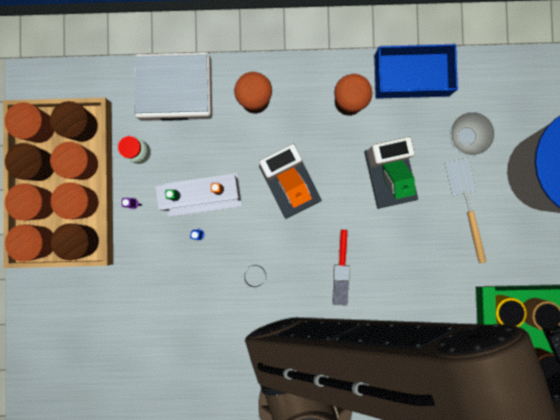

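View pics/side0.png

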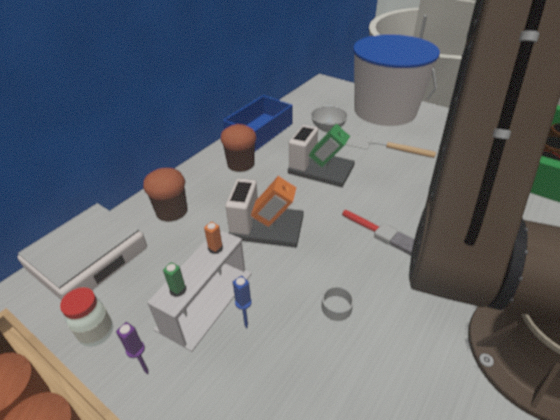

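The top view shows the green probe at about (172,195) and the orange at (217,188) in the stand, with the green station around (392,172) and its well at about (402,178). The side view agrees. The blue and purple probes are decoys. The tool can't tilt, so the probe will have to pivot in the grip about the jaw axis once its tip is in the well. Next I'll measure.

```bash
python3 - <<'E'
from h import *
np.set_printoptions(precision=1,suppress=True)
A=[]
for n,boxes in(('top',{'gp':(155,180,190,212),'op':(205,175,232,202),'well':(365,150,425,210)}),('side',{'gp':(155,255,195,300),'op':(200,215,230,257),'well':(305,115,355,170)})):
    c=cam(n); P=cloud(c); hsv=cv2.cvtColor(c['image'],cv2.COLOR_BGR2HSV)
    for k,(a,b,d,e) in boxes.items():
        m=np.zeros((420,560),bool); m[b:e,a:d]=1
        h=hsv[...,0]; m&=(hsv[...,1]>110)&(hsv[...,2]>50)&(((h>45)&(h<90)) if k!='op' else ((h<20)))
        q=P[m]; print(n,k,m.sum(),'px',np.argwhere(m).mean(0)[::-1],'z pct',np.percentile(q[:,2],[2,50,98]))
        if k!='well':
            t=q[(q[:,2]>148)&(q[:,2]<172)]; print('   top pts',len(t),t.mean(0),t.min(0),t.max(0)); 
            print('   ray@160',plane(c,np.argwhere(m).mean(0)[::-1],160),'ray@130',plane(c,np.argwhere(m).mean(0)[::-1],130))
        else:
            A.append(q)
    # stand top plate & station bases
    if n=='top':
        for nm,(a,b,d,e),lo,hi in(('stand',(140,160,255,225),92,108),('house',(360,130,430,215),95,108),('base',(355,125,430,215),14,26)):
            m=np.zeros((420,560),np.uint8); m[b:e,a:d]=1; m&=((P[...,2]>lo)&(P[...,2]<hi)).astype(np.uint8)
            r=cv2.minAreaRect(P[m>0][:,:2].astype(np.float32)); print(nm,m.sum(),r,P[m>0].mean(0))
            print('  box',cv2.boxPoints(r).tolist())
    a,b,s=(130,160,5) if n=='top' else (140,200,5)
    t=[(c['image'][180-10:180+35,150:240]),(c['image'][125:215,360:430])] if n=='top' else [c['image'][210:300,150:240],c['image'][110:190,280:360]]
    cv2.imwrite(f'pics/{n}1.png',np.hstack([cv2.resize(i,(400,400*i.shape[0]//i.shape[1]) if 0 else (390,390*1),interpolation=cv2.INTER_CUBIC) for i in t]))
np.save('well.npy',np.vstack(A))
q=np.vstack(A); q=q[q[:,2]>40]
print(q.min(0),q.max(0))
E
```

```text
top gp 39 px [171.5 194.6] z pct [137.9 157.9 162.4]
   top pts 34 [553.9 311.7 157.4] [545.6 305.  148.9] [564.8 323.7 163.1]
   ray@160 [553.4 310.1 160. ] ray@130 [555.5 316.7 130. ]
top op 71 px [216.8 188.2] z pct [106.5 157.2 165.2]
   top pts 44 [569.  205.4 159.4] [559.3 196.5 153.8] [578.9 216.1 165.4]
   ray@160 [566.1 201.8 160. ] ray@130 [568.6 205.8 130. ]
top well 798 px [400.7 178.8] z pct [ 20.2 118.1 140.3]
stand 1677 ((563.2930297851562, 262.3990478515625), (60.54328155517578, 201.2238311767578), 6.78239107131958) [562.7 260.4 100.7]
  box [[521.35107421875, 358.7318420410156], [545.1153564453125, 158.9161834716797], [605.2349853515625, 166.06625366210938], [581.470703125, 365.88189697265625]]
house 855 ((612.5560913085938, -238.97569274902344), (141.32363891601562, 100.91207122802734), 9.958449363708496) [ 649.7 -230.8  103. ]
  box [[534.2333374023438, -201.49969482421875], [551.6845092773438, -300.891357421875], [690.8788452148438, -276.4516906738281], [673.4276733398438, -177.06002807617188]]
base 852 ((603.2310180664062, -242.20315551757812), (159.0247802734375, 112.25314331054688), 11.03055477142334) [ 571.4 -227.2   20.4]
  box [[514.44873046875, -202.32681274414062], [535.9263916015625, -312.506103515625], [692.0133056640625, -282.0794982910156], [670.53564453125, -171.90020751953125]]
side gp 6 px [170.8 270.5] z pct [155.9 159.4 160.1]
   top pts 6 [550.1 319.7 158.7] [544.2 309.4 155.7] [558.1 325.6 160.2]
   ray@160 [549.1 320.3 160. ] ray@130 [572.7 306.8 130. ]
side op 283 px [213.1 237.8] z pct [108.8 137.3 159.8]
   top pts 89 [561.7 211.2 155. ] [555.9 198.7 148.1] [575.6 218.1 160.3]
   ray@160 [543.4 226.9 160. ] ray@130 [566.6 207.7 130. ]
side well 180 px [337.5 134.9] z pct [ 93.5 124.6 138.4]
[ 467.5 -278.6   42.9] [ 635.    43.1 1364.2]
```

View pics/top1.png

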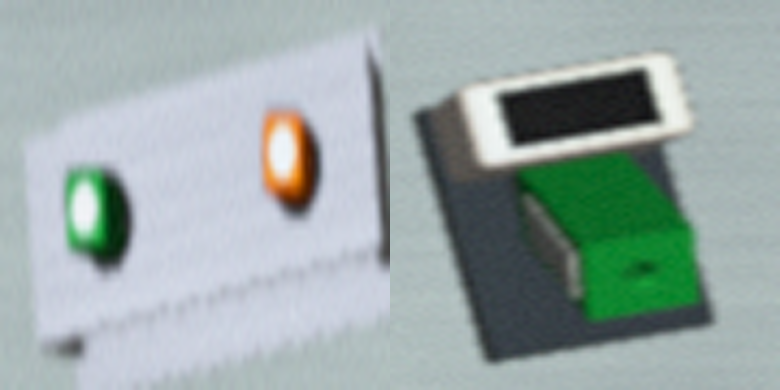

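View pics/side1.png

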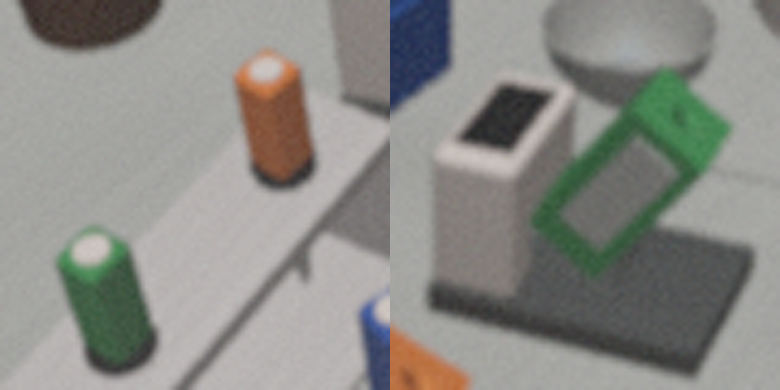

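The zoomed views show the handles roughly aligned with the stand. The well mouth is at about (405.2,186.9) in the top image and (339.9,133.6) in the side image.

```bash
python3 - <<'E'
from h import *
np.set_printoptions(precision=2,suppress=True)
T,S=cam('top'),cam('side')
K=lambda c:np.array([[c['fx'],0,c['cx']],[0,c['fy'],c['cy']],[0,0,1.]])@np.c_[c['R'],c['t']]
def tri(a,b):
    x=cv2.triangulatePoints(K(T),K(S),np.array(a,float).reshape(2,1),np.array(b,float).reshape(2,1)).ravel(); return x[:3]/x[3]
yaw=np.deg2rad(11.03); ctr=np.array([603.2,-242.2]); R2=np.array([[np.cos(yaw),-np.sin(yaw)],[np.sin(yaw),np.cos(yaw)]])
w=tri((405.2,186.9),(339.9,133.6))
for n,p in(('tri',w),('top',plane(T,(405.2,186.9),125)),('side',plane(S,(339.9,133.6),125))): print('well',n,p,'station frame',(p[:2]-ctr)@R2)
print('gp',tri((170.1,193.7),(150+91/4.333,210+250/4.333)),plane(T,(170.1,193.7),160),plane(S,(150+91/4.333,210+250/4.333),160))
print('op',tri((215.3,187.3),(150+266/4.333,210+70/4.333)),plane(T,(215.3,187.3),160),plane(S,(150+266/4.333,210+70/4.333),160))
# upper end face of block, from clouds
for n,c,(a,b,d,e) in(('top',T,(365,150,425,210)),('side',S,(325,122,352,150))):
    P=cloud(c)[b:e,a:d]; hsv=cv2.cvtColor(c['image'],cv2.COLOR_BGR2HSV)[b:e,a:d]
    m=(hsv[...,0]>45)&(hsv[...,0]<90)&(hsv[...,1]>90)
    q=P[m]; st=np.c_[(q[:,:2]-ctr)@R2,q[:,2]]
    ax=np.array([-np.sin(.6),0,np.cos(.6)]); 
    hgt=st@ax; top=np.percentile(hgt,99); f=st[(hgt>top-9)]
    print(n,len(f),'face centroid',f.mean(0),'min',f.min(0),'max',f.max(0), 'hgt pct',np.percentile(hgt,[50,80,90,95,99]))
    nn=np.linalg.svd(f-f.mean(0))[2][2]; print(' normal',nn)
# handle yaw
P=cloud(S); 
for nm,xy in(('g',(556,317)),('o',(569,207))):
    d=np.hypot(P[...,0]-xy[0],P[...,1]-xy[1]); q=P[(d<22)&(P[...,2]>112)&(P[...,2]<152)]
    r=cv2.minAreaRect(q[:,:2].astype(np.float32)); print(nm,len(q),r)
    # yaw: best alignment of points to two faces of 22 square
    best=[]
    for a in np.deg2rad(np.arange(-45,45,3)):
        u=(q[:,:2]-xy)@np.array([[np.cos(a),-np.sin(a)],[np.sin(a),np.cos(a)]]); 
        hi=np.percentile(np.abs(u),97,axis=0); best.append((round(np.rad2deg(a)),round(float(np.abs(np.abs(u).max(1)-11).mean()),2)))
    print(best)
hs=cv2.cvtColor(S['image'],cv2.COLOR_BGR2HSV)
cv2.imwrite('pics/s2.png',np.hstack([cv2.resize(S['image'][y:y+50,x:x+40],(400,500),interpolation=cv2.INTER_CUBIC) for x,y in((155,255),(195,215))]))
E
```

```text
well tri [ 560.49 -254.47  123.47] station frame [-44.27  -3.87]
well top [ 561.18 -253.68  125.  ] station frame [-43.44  -3.23]
well side [ 558.04 -252.91  125.  ] station frame [-46.38  -1.87]
gp [556.04 314.37 156.39] [555.71 313.49 160.  ] [553.3  316.11 160.  ]
op [568.49 205.59 157.31] [568.41 205.36 160.  ] [566.   207.24 160.  ]
top 374 face centroid [-43.54   4.21 143.13] min [-78.63 -25.9  107.29] max [ -20.09  306.   1364.21] hgt pct [118.32 129.07 130.54 131.88 133.07]
 normal [ 0.91  0.41 -0.08]
side 218 face centroid [-47.1   12.37 130.44] min [-283.78  -22.17  108.98] max [-23.47 854.24 653.71] hgt pct [129.09 130.22 130.81 131.19 132.58]
 normal [ 0.53  0.54 -0.65]
g 269 ((549.7293090820312, 320.151611328125), (28.778854370117188, 15.797813415527344), 47.69724655151367)
[(-45, 1.95), (-42, 1.96), (-39, 1.95), (-36, 1.93), (-33, 1.88), (-30, 1.83), (-27, 1.76), (-24, 1.68), (-21, 1.59), (-18, 1.5), (-15, 1.42), (-12, 1.33), (-9, 1.27), (-6, 1.21), (-3, 1.15), (0, 1.12), (3, 1.13), (6, 1.17), (9, 1.22), (12, 1.28), (15, 1.34), (18, 1.41), (21, 1.5), (24, 1.59), (27, 1.68), (30, 1.76), (33, 1.83), (36, 1.87), (39, 1.9), (42, 1.93)]
o 238 ((562.5657958984375, 211.41622924804688), (28.43880844116211, 16.00802230834961), 44.59367370605469)
[(-45, 1.84), (-42, 1.84), (-39, 1.82), (-36, 1.79), (-33, 1.75), (-30, 1.68), (-27, 1.6), (-24, 1.51), (-21, 1.42), (-18, 1.32), (-15, 1.21), (-12, 1.11), (-9, 1.03), (-6, 0.95), (-3, 0.92), (0, 0.92), (3, 0.95), (6, 1.01), (9, 1.1), (12, 1.2), (15, 1.3), (18, 1.4), (21, 1.51), (24, 1.6), (27, 1.68), (30, 1.74), (33, 1.78), (36, 1.81), (39, 1.83), (42, 1.84)]
```

View pics/s2.png

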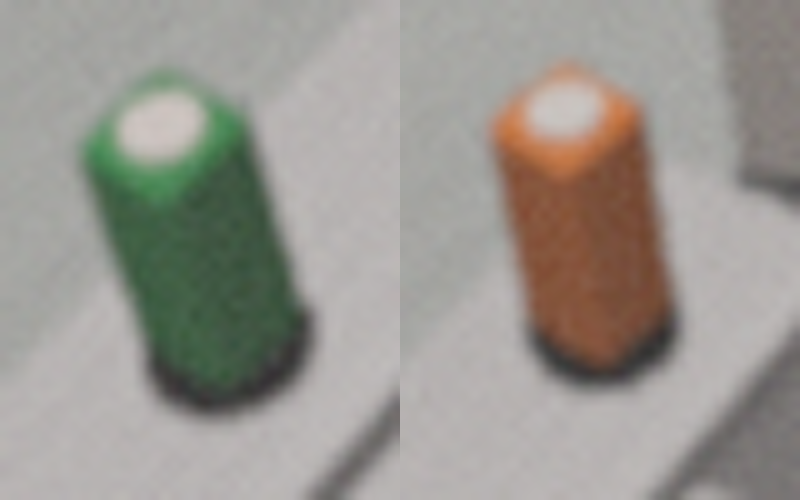

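The handle faces lie at about 4° to the world axes, close to the stand's 6.8°. Both ends are now known well enough to move.

```bash
cat >> h.py <<'E'
def to(target,yaw,frm=None):
    s=env.state(); p=np.array(s['eef_pos']) if frm is None else np.array(frm[:3]); y=s['tcp_rot'][2] if frm is None else frm[3]
    d=np.array(target,float)-p
    print('shift m',np.round([(d[0]*np.cos(y)+d[1]*np.sin(y))/1e3,(d[0]*np.sin(y)-d[1]*np.cos(y))/1e3,-d[2]/1e3],4),'turn',round(float((y-yaw+np.pi)%(2*np.pi)-np.pi),3))
E
python3 - <<'E'
from h import *
to((560,-100,260),0.08); to((556,316,230),0.08,(560,-100,260,0.08))
E
```

```text
shift m [ 0.4794 -0.3187 -0.0455] turn 0.312
shift m [ 0.0293 -0.415   0.03  ] turn 0.0
```

```bash
python3 -m pendant '[[[1,0.05,-0.03,-0.0455,0],[1,0.1,-0.06,-0.0455,0.1],[1,0.48,-0.319,-0.0455,0.312],[1,0.48,-0.319,-0.0455,0.312],[1,0.48,-0.319,-0.0455,0.312],[1,0.48,-0.319,-0.0455,0.312],[1,0.48,-0.319,-0.0455,0.312],[1,0.48,-0.319,-0.0455,0.312]]]'; python3 -c "
from h import *
to((560,-100,260),0.08);to((556,316,230),0.08);print(env.state()['joints'])"
```

```text
t: 1.1
eef_pos: [457.0, -255.5, 258.3]
tcp_rot: [3.141, -0.0, 0.08]
ft_force: [-0.0, -0.6, 0.2]
opening: 1.001
shift m [ 0.115  -0.1468 -0.0017] turn -0.0
shift m [ 0.1441 -0.5618  0.0283] turn -0.0
[-6.35886283e-01  3.00971268e-01  1.74682328e+00 -7.26112260e-05
  1.09330544e+00  8.55292250e-01]
```

```bash
python3 -m pendant '[[[1,0.05,-0.05,0,0],[1,0.1,-0.1,0,0],[1,0.144,-0.562,0.02,0],[1,0.144,-0.562,0.02,0],[1,0.144,-0.562,0.02,0],[1,0.144,-0.562,0.02,0],[1,0.144,-0.562,0.02,0],[1,0.144,-0.562,0.02,0]]]'; python3 -c "
from h import *
to((556,316,230),0.08);print(env.state()['joints'])"
```

```text
t: 1.9
eef_pos: [541.3, 120.0, 246.0]
tcp_rot: [3.142, -0.0, 0.08]
ft_force: [0.7, -0.5, -0.7]
opening: 0.999
shift m [ 0.0303 -0.1942  0.016 ] turn -0.0
[ 9.90117924e-02  3.58607425e-01  1.69290772e+00 -1.05815878e-04
  1.08977103e+00  1.59013089e+00]
```

```bash
python3 -m pendant '[[[1,0.03,-0.194,0.016,0],[1,0.03,-0.194,0.016,0],[1,0.03,-0.194,0.016,0],[1,0.03,-0.194,0.016,0],[1,0.03,-0.194,0.016,0],[1,0.03,-0.194,0.016,0],[1,0.03,-0.194,0.016,0],[1,0.03,-0.194,0.016,0]]]'; python3 -c "
from h import *
to((556,316,125),0.08)
c=cam('side');cv2.imwrite('pics/s3.png',cv2.resize(c['image'][120:330,100:380],(800,600)))"
```

```text
t: 2.7
eef_pos: [556.2, 312.4, 230.3]
tcp_rot: [3.141, -0.0, 0.078]
ft_force: [0.9, -0.4, -0.2]
opening: 1.001
shift m [ 0.     -0.0036  0.1053] turn -0.002
```

View pics/s3.png

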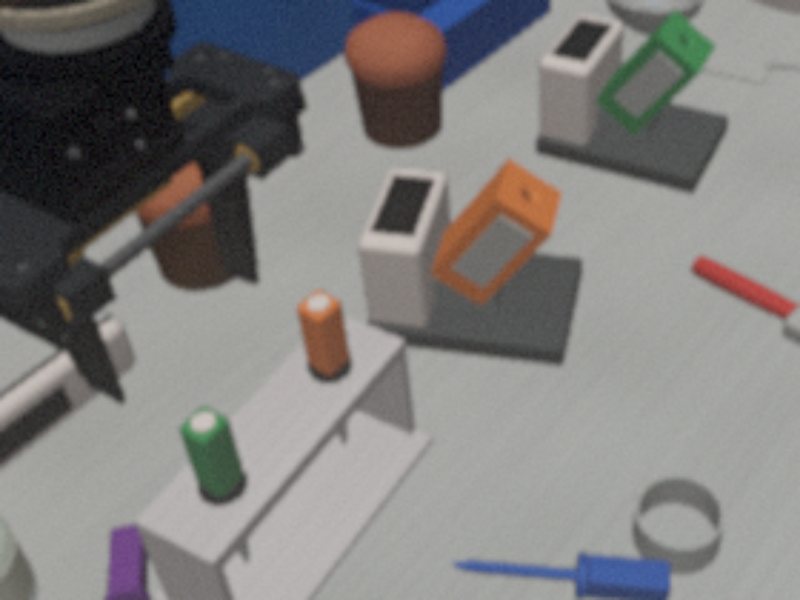

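The jaws straddle the green probe, with fingertips at (120,395) and (255,275) and the handle at (210,450). Next I descend and close.

```bash
python3 -m pendant '[[[1,0,-0.0035,0.03,0],[1,0,-0.0035,0.06,0],[1,0,-0.0035,0.09,0],[1,0,-0.0035,0.105,0],[1,0,-0.0035,0.105,0],[1,0,-0.0035,0.105,0],[0.5,0,-0.0035,0.105,0],[0.4,0,-0.0035,0.105,0]]]'; python3 -m pendant '[[[0.3,0,0,0,0],[0,0,0,0,0],[0,0,0,0,0],[0,0,0,0,0],[0,0,0,0,0],[0,0,0,0,0],[0,0,0,0,0],[0,0,0,0,0]]]'
```

```text
t: 3.55
eef_pos: [556.2, 317.2, 126.2]
tcp_rot: [-3.141, -0.002, 0.08]
ft_force: [-0.3, 0.1, 0.7]
opening: 0.884
t: 4.35
eef_pos: [555.7, 317.1, 124.9]
tcp_rot: [3.141, -0.0, 0.08]
ft_force: [-0.4, 0.2, 0.3]
opening: 0.233
```

Gripped on the flats: the opening reads 22 mm. Lift.

```bash
python3 -m pendant '[[[0,0,0,-0.03,0],[0,0,0,-0.07,0],[0,0,0,-0.12,0],[0,0,0,-0.165,0],[0,0,0,-0.165,0],[0,0,0,-0.165,0],[0,0,0,-0.165,0],[0,0,0,-0.165,0]]]'; python3 -c "
from h import *
to((559.8,-252.5,290),0.1925)
c=cam('side');cv2.imwrite('pics/s4.png',cv2.resize(c['image'][120:330,60:340],(800,600)))"
```

```text
t: 5.15
eef_pos: [555.3, 317.0, 288.2]
tcp_rot: [3.141, 0.003, 0.08]
ft_force: [0.2, -0.0, -1.8]
opening: 0.232
shift m [-0.0409  0.568  -0.0018] turn -0.113
```

View pics/s4.png

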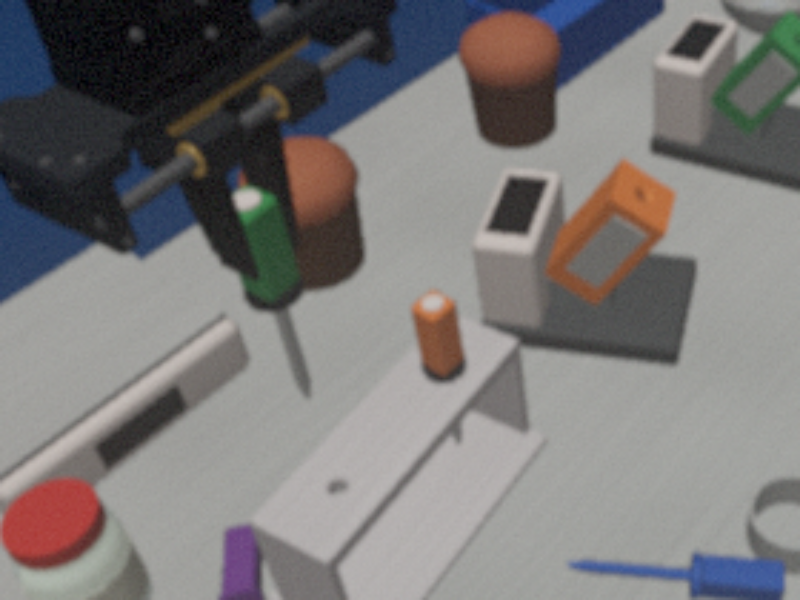

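The probe is held upright with its tip at crop (308,395), clear of the stand, and the orange probe hasn't moved. Next I carry it over to the well.

```bash
python3 -m pendant '[[[0,-0.005,0.04,0,0],[0,-0.01,0.08,0,0],[0,-0.015,0.125,0,0],[0,-0.02,0.175,0,0],[0,-0.02,0.225,0,0],[0,-0.02,0.275,0,0],[0,-0.02,0.325,0,-0.05],[0,-0.02,0.375,0,-0.11]]]';python3 -m pendant '[[[0,0,0.04,0,0],[0,0,0.08,0,0],[0,0,0.11,0,0],[0,0,0.14,0,0],[0,0,0.14,0,0],[0,0,0.14,0,0],[0,0,0.14,0,0],[0,0,0.14,0,0]]]'; python3 -c "
from h import *
to((559.8,-252.5,290),0.1925)"
```

```text
t: 6.0
eef_pos: [565.3, -60.0, 289.3]
tcp_rot: [-3.141, 0.001, 0.192]
ft_force: [1.8, -0.3, -0.6]
opening: 0.235
t: 6.8
eef_pos: [592.0, -194.4, 290.0]
tcp_rot: [-3.142, 0.0, 0.191]
ft_force: [-0.4, -0.1, -0.5]
opening: 0.228
shift m [-0.0427  0.0509  0.    ] turn -0.002
```

```bash
python3 -m pendant '[[[0,-0.02,0.025,0.01,0],[0,-0.043,0.051,0.02,0],[0,-0.043,0.051,0.038,0],[0,-0.043,0.051,0.038,0],[0,-0.043,0.051,0.038,0],[0,-0.043,0.051,0.038,0],[0,-0.043,0.051,0.038,0],[0,-0.043,0.051,0.038,0]]]'; python3 -c "
from h import *
to((559.8,-252.5,245),0.1925)
for n,x,y in(('side',300,80),('top',365,140)):
    c=cam(n);cv2.imwrite(f'pics/{n}5.png',cv2.resize(c['image'][y:y+75,x:x+75],(600,600),interpolation=cv2.INTER_CUBIC))
    p=env.state()['eef_pos']; print(n,p,proj(c,[p-[0,0,105],p-[0,0,25],(559.8,-252.5,125)]))
a,b=cv2.imread('pics/side5.png'),cv2.imread('pics/top5.png')
cv2.imwrite('pics/c5.png',cv2.resize(np.hstack([a,b]),(800,400)))"
```

```text
t: 7.6
eef_pos: [559.8, -253.3, 252.5]
tcp_rot: [3.141, -0.001, 0.191]
ft_force: [-0.8, -0.2, -0.6]
opening: 0.23
shift m [ 0.0002 -0.0008  0.0075] turn -0.002
side [ 559.69032245 -253.39491038  252.42356767] [[340.17156385 125.5252927 ]
 [343.02933896  95.65788357]
 [339.21323937 133.46620579]]
top [ 559.62081713 -253.47713524  252.29490685] [[407.34840084 186.79428711]
 [415.99835523 183.88488425]
 [404.73260689 187.47447592]]
```

View pics/c5.png

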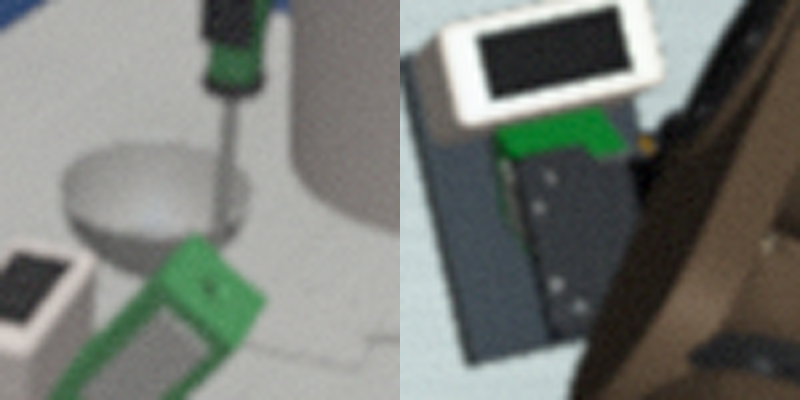

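In the side view the tip is at about (341,125) and the mouth at (339.6,134), within 1–2 mm of prediction. The top view is blocked by the gripper. I'll lower the tip into the mouth, biased 2 mm toward station +x.

```bash
python3 -m pendant '[[[0,0.0023,-0.0009,0.006,0],[0,0.0023,-0.0009,0.012,0],[0,0.0023,-0.0009,0.016,0],[0,0.0023,-0.0009,0.019,0],[0,0.0023,-0.0009,0.022,0],[0,0.0023,-0.0009,0.025,0],[0,0.0023,-0.0009,0.025,0],[0,0.0023,-0.0009,0.025,0]]]'; python3 -c "
from h import *
s=env.state();print(s['ft_force'],s['moment'])
c=cam('side');cv2.imwrite('pics/s6.png',cv2.resize(c['image'][80:155,300:375],(600,600),interpolation=cv2.INTER_CUBIC))"
```

```text
t: 8.5
eef_pos: [561.1, -252.3, 226.7]
tcp_rot: [-3.141, 0.001, 0.19]
ft_force: [-3.4, 0.3, -1.8]
opening: 0.229
[-3.41964423  0.32979349 -1.83939494] [-0.10597239  1.01338312  0.02541955]
```

View pics/s6.png

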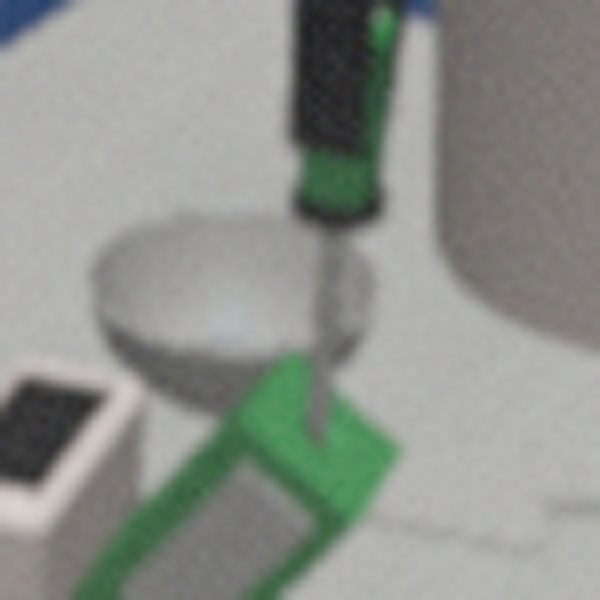

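The tip is in the mouth: its end, at (318,435), sits where the hole was. It is pressing lightly on the +x side at 3.4 N, so the mouth lies 1–2 mm further toward -x than I had it. Now I work out the pivot path.

```bash
cat >> h.py <<'E'
YAW=0.1925; EX=np.array([np.cos(YAW),np.sin(YAW),0]); EZ=np.array([0,0,1.])
M=np.array([558.5,-252.7,125.])
def tcp(th,d,s=44):  # TCP for probe tilt th, tip depth d along the well
    T=M+d*(np.sin(.6)*EX-np.cos(.6)*EZ)
    return T+(80+s)*(-np.sin(th)*EX+np.cos(th)*EZ)-19*EZ
E
python3 - <<'E'
from h import *
for th,d in((0,4),(.1,5),(.2,6),(.3,7),(.4,8.5),(.5,10),(.6,12),(.6,20),(.6,60),(.6,68),(.6,80)): print(th,d,tcp(th,d).round(1),end=' '); to(tcp(th,d),.1925)
E
```

```text
0 4 [ 560.7 -252.3  226.7] shift m [-0.0004 -0.0001  0.    ] turn -0.003
0.1 5 [ 549.1 -254.5  225.3] shift m [-0.0122 -0.0001  0.0015] turn -0.003
0.2 6 [ 537.6 -256.8  222.6] shift m [-0.0239 -0.0001  0.0041] turn -0.003
0.3 7 [ 526.4 -259.   218.7] shift m [-0.0353 -0.      0.008 ] turn -0.003
0.4 8.5 [ 515.8 -261.   213.2] shift m [-0.0461  0.      0.0135] turn -0.003
0.5 10 [ 505.7 -263.   206.6] shift m [-0.0564  0.      0.0202] turn -0.003
0.6 12 [ 496.4 -264.8  198.4] shift m [-0.0659  0.0001  0.0283] turn -0.003
0.6 20 [ 500.9 -263.9  191.8] shift m [-0.0614  0.      0.0349] turn -0.003
0.6 60 [ 523.  -259.6  158.8] shift m [-0.0388 -0.      0.0679] turn -0.003
0.6 68 [ 527.5 -258.7  152.2] shift m [-0.0343 -0.      0.0745] turn -0.003
0.6 80 [ 534.1 -257.5  142.3] shift m [-0.0275 -0.      0.0844] turn -0.003
```

```bash
python3 -m pendant '[[[0,-0.006,0,0.0005,0],[0,-0.012,0,0.0015,0],[0,-0.018,0,0.0027,0],[0,-0.024,0,0.004,0],[0,-0.0295,0,0.006,0],[0,-0.035,0,0.008,0],[0,-0.035,0,0.008,0],[0,-0.035,0,0.008,0]]]'; python3 -c "
from h import *
s=env.state();print(s['ft_force'],s['moment']);to(tcp(.4,8.5),.1925);to(tcp(.5,10),.1925);to(tcp(.6,12),.1925);to(tcp(.6,20),.1925)
c=cam('side');cv2.imwrite('pics/s7.png',cv2.resize(c['image'][80:155,300:375],(600,600),interpolation=cv2.INTER_CUBIC))"
```

```text
t: 9.35
eef_pos: [527.2, -259.1, 219.0]
tcp_rot: [3.141, -0.0, 0.19]
ft_force: [0.1, -0.5, -0.6]
opening: 0.231
[ 0.09148077 -0.49953565 -0.63232566] [ 0.02103382  0.02538668 -0.02595939]
shift m [-0.0115 -0.0002  0.0058] turn -0.003
shift m [-0.0218 -0.0002  0.0125] turn -0.003
shift m [-0.0313 -0.0002  0.0206] turn -0.003
shift m [-0.0268 -0.0002  0.0272] turn -0.003
```

View pics/s7.png

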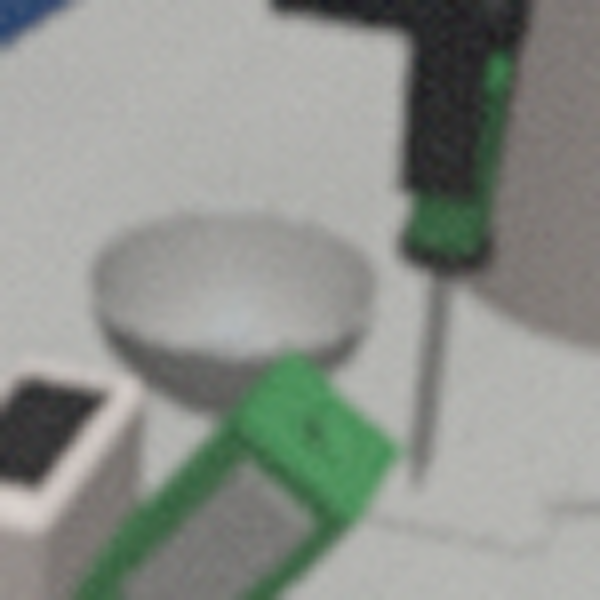

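The tip was only caught on the chamfer, and it slid out while the probe stayed upright. A surer way is to pre-tilt the probe in the jaws by drawing its stem against the vertical +x face of the green station's own fixed housing, then insert it already aligned.

```bash
cat >> h.py <<'E'
CT=np.array([603.2,-242.2,0])
def pre(th,l=104):
    e=CT+80.4*EX+102*EZ
    return e+4*(np.cos(th)*EX+np.sin(th)*EZ)+l*(-np.sin(th)*EX+np.cos(th)*EZ)-19*EZ
E
python3 - <<'E'
from h import *
p=pre(0)+8*EX; 
a=p.copy(); a[2]=262; to(a,.1925); print(a,p)
for th in(0,.1,.2,.3,.4,.5,.62): to(pre(th),.1925,(*p,.1925))
c=cam('top'); P=cloud(c)
st=np.c_[(P[...,:2]-CT[:2])@np.array([[np.cos(YAW),-np.sin(YAW)],[np.sin(YAW),np.cos(YAW)]]).reshape(2,2)[:, :].reshape(2,2).reshape(-1,2).reshape(2,2).reshape(4).reshape(2,2),] if 0 else ((P-CT)@EX)
y=(P-CT)@np.array([-EX[1],EX[0],0]); m=(P[...,2]>98)&(P[...,2]<107)&(abs(y)<40)&(st>30)&(st<110)
print(m.sum(),np.percentile(st[m],[1,50,99]))
E
```

```text
shift m [ 0.1701 -0.0025 -0.0429] turn -0.003
[ 693.89328141 -224.5226499   262.        ] [ 693.89328141 -224.5226499   187.        ]
shift m [-0.008 -0.    -0.   ] turn 0.0
shift m [-0.0184 -0.      0.0001] turn 0.0
shift m [-0.0287 -0.      0.0013] turn 0.0
shift m [-0.0389 -0.      0.0035] turn 0.0
shift m [-0.0488  0.      0.0067] turn 0.0
shift m [-0.0583 -0.      0.0108] turn 0.0
shift m [-0.0692  0.      0.017 ] turn 0.0
547 [30.70802712 54.55627413 78.97418274]
```

```bash
python3 -m pendant '[[[0,0,0,-0.02,0],[0,0,0,-0.043,0],[0,0.05,0,-0.043,0],[0,0.1,-0.002,-0.043,0],[0,0.14,-0.0025,-0.043,0],[0,0.17,-0.0025,-0.043,0],[0,0.17,-0.0025,-0.043,0],[0,0.17,-0.0025,-0.043,0]]]' ; python3 -c "
from h import *
to(pre(0)+8*EX,.1925)"
```

```text
t: 10.25
eef_pos: [693.7, -224.0, 261.1]
tcp_rot: [-3.141, 0.001, 0.191]
ft_force: [1.0, -0.7, -0.5]
opening: 0.23
shift m [0.     0.0005 0.0741] turn -0.002
```

```bash
python3 -m pendant '[[[0,0,0.0005,0.025,0],[0,0,0.0005,0.05,0],[0,0,0.0005,0.07,0],[0,0,0.0005,0.074,0],[0,0,0.0005,0.074,0],[0,0,0.0005,0.074,0],[0,0,0.0005,0.074,0],[0,0,0.0005,0.074,0]]]' ; python3 -m pendant '[[[0,-0.008,0,0,0],[0,-0.018,0,0,0],[0,-0.0285,0,0.0013,0],[0,-0.039,0,0.0035,0],[0,-0.049,0,0.0067,0],[0,-0.058,0,0.0108,0],[0,-0.069,0,0.017,0],[0,-0.069,0,0.017,0]]]'; python3 -c "
from h import *
s=env.state();print(s['ft_force'],s['moment']);to(pre(.62)+[0,0,90],.1925)
c=cam('side');cv2.imwrite('pics/s8.png',cv2.resize(c['image'][60:160,270:370],(600,600),interpolation=cv2.INTER_CUBIC))"
```

```text
t: 11.05
eef_pos: [693.9, -225.1, 189.0]
tcp_rot: [3.141, -0.001, 0.19]
ft_force: [0.4, -0.0, -1.1]
opening: 0.228
t: 11.85
eef_pos: [624.2, -238.3, 170.1]
tcp_rot: [-3.141, 0.002, 0.189]
ft_force: [0.9, -0.6, -0.6]
opening: 0.234
[ 0.87976453 -0.6274667  -0.61177777] [0.04344383 0.00682559 0.01853323]
shift m [ 0.0019 -0.0002 -0.0899] turn -0.003
```

View pics/s8.png

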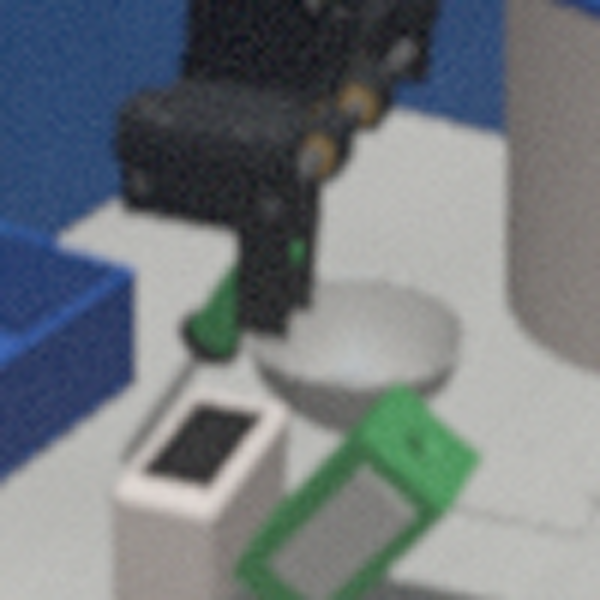

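The probe now leans parallel to the well block: its stem runs from (205,350) to (130,450), matching the block's edges. Next I lift it clear and line up above the mouth along the well axis.

```bash
python3 -m pendant '[[[0,0.002,0,-0.025,0],[0,0.002,0,-0.06,0],[0,0.002,0,-0.09,0],[0,0.002,0,-0.09,0],[0,0.002,0,-0.09,0],[0,0.002,0,-0.09,0],[0,0.002,0,-0.09,0],[0,0.002,0,-0.09,0]]]' ; python3 -c "
from h import *
import h
h.M=np.array([558,-252.6,125.])
to(tcp(.6,-25)+[0,0,15],.1925); to(tcp(.6,-25),.1925);print(tcp(.6,-25))"
```

```text
t: 12.7
eef_pos: [627.7, -237.5, 260.0]
tcp_rot: [-3.141, 0.002, 0.19]
ft_force: [0.5, 0.6, -1.4]
opening: 0.229
shift m [-0.1554  0.0019  0.016 ] turn -0.003
shift m [-0.1554  0.0019  0.031 ] turn -0.003
[ 475.42226697 -268.6955197   228.97500662]
```

```bash
python3 -m pendant '[[[0,-0.04,0,0,0],[0,-0.08,0.001,0.005,0],[0,-0.12,0.0019,0.01,0],[0,-0.1554,0.0019,0.02,0],[0,-0.1554,0.0019,0.031,0],[0,-0.1554,0.0019,0.031,0],[0,-0.1554,0.0019,0.031,0],[0,-0.1554,0.0019,0.031,0]]]' ; python3 - <<'E'
from h import *
import h
h.M=np.array([558,-252.6,125.])
p=np.array(env.state()['eef_pos']); print(p)
to(tcp(.6,5),.1925)
c=cam('side'); G=p+19*EZ; ax=-np.sin(.6)*EX+np.cos(.6)*EZ
O=G-44*ax; T=G-124*ax
uv=proj(c,[O,T,h.M]); print('pred O,T,M',uv.round(1))
# dark/grey stem: scan rows across predicted line, darkest column
g=cv2.cvtColor(c['image'],cv2.COLOR_BGR2GRAY).astype(float)
for f in np.linspace(.1,1.05,14):
    u,v=uv[0]*(1-f)+uv[1]*f; r=int(round(v)); x=np.arange(int(u)-9,int(u)+10); print(round(f,2),r,round(u,1),'min at',x[np.argmin(g[r,x])],g[r,x].astype(int))
# full-size crop for the last views
cv2.imwrite('pics/s9.png',cv2.resize(c['image'][60:160,290:390],(600,600),interpolation=cv2.INTER_CUBIC))
E
```

```text
t: 13.5
eef_pos: [476.7, -268.7, 230.1]
tcp_rot: [3.141, -0.0, 0.191]
ft_force: [0.2, 0.2, -0.6]
opening: 0.226
[ 476.66072162 -268.67936018  230.14615342]
shift m [ 0.0157 -0.0003  0.0259] turn -0.002
pred O,T,M [[366.7 106. ]
 [345.6 127.1]
 [339.9 133.7]]
0.1 108 364.6 min at 366 [109 106 110 110 118 125 114 100  73  68  58  52  58  57  69  93 117 121
 128]
0.17 110 363.0 min at 366 [144 115 110 111 124 128 127 115 112 114 105 105  93  95  95 103 119 124
 125]
0.25 111 361.5 min at 367 [178 174 149 123 110 122 128 124 119 114 111 118 114 117 113 108 114 121
 124]
0.32 113 360.0 min at 360 [179 178 179 177 169 154 137 121 116 114 110 114 119 119 117 124 124 123
 123]
0.39 114 358.4 min at 359 [176 178 176 177 177 168 148 133 119 115 108 114 117 116 121 123 120 126
 122]
0.47 116 356.9 min at 361 [163 175 177 180 177 173 159 142 123 125 130 130 128 120 113 115 121 120
 120]
0.54 117 355.3 min at 362 [151 170 177 176 177 173 162 145 125 123 139 158 156 148 133 120 117 120
 121]
0.61 119 353.8 min at 353 [141 149 157 167 177 175 167 151 129 120 133 150 172 177 174 176 170 161
 151]
0.68 120 352.2 min at 352 [143 141 140 157 173 174 166 151 131 118 126 149 167 179 178 176 177 175
 172]
0.76 122 350.7 min at 343 [140 123 109 119 151 169 171 159 140 120 120 139 160 171 173 179 172 175
 175]
0.83 123 349.1 min at 342 [125 114 104 108 126 160 169 159 143 123 121 135 161 172 175 179 174 174
 174]
0.9 125 347.6 min at 340 [114 107 101 107 120 147 164 169 151 130 119 136 155 174 176 178 178 175
 179]
0.98 127 346.0 min at 339 [119 118 117 122 147 165 178 170 155 135 139 158 171 178 178 176 178 176
 175]
1.05 128 344.5 min at 339 [120 117 117 117 115 126 137 164 175 173 162 153 164 174 181 177 177 178
 177]
```

Numerically, the stem line in the side image matches the prediction to within 0.5 px (tip about (346,127), mouth about (339.5,134)). Insert.

```bash
python3 -m pendant '[[[0,0.003,0,0.005,0],[0,0.006,0,0.01,0],[0,0.009,0,0.015,0],[0,0.012,0,0.02,0],[0,0.014,0,0.023,0],[0,0.0157,0,0.0259,0],[0,0.0157,0,0.0259,0],[0,0.0157,0,0.0259,0]]]' ; python3 -m pendant '[[[0,0.0014,0,0.002,0],[0,0.0028,0,0.0041,0],[0,0.0042,0,0.0062,0],[0,0.0056,0,0.0083,0],[0,0.007,0,0.0103,0],[0,0.0085,0,0.0124,0],[0,0.0085,0,0.0124,0],[0,0.0085,0,0.0124,0]]]'; python3 - <<'E'
from h import *
import h
h.M=np.array([558,-252.6,125.])
s=env.state();print(s['ft_force'],s['moment']); to(tcp(.6,20),.1925); to(tcp(.6,45),.1925)
E
```

```text
t: 14.35
eef_pos: [491.1, -265.8, 204.1]
tcp_rot: [3.141, 0.0, 0.19]
ft_force: [0.8, 0.8, -0.5]
opening: 0.229
t: 15.15
eef_pos: [499.5, -264.2, 191.7]
tcp_rot: [3.142, 0.0, 0.19]
ft_force: [0.2, -0.9, 0.6]
opening: 0.228
[ 0.21170761 -0.93454165  0.59108948] [ 0.03827869  0.00180246 -0.00235964]
shift m [ 0.0009 -0.0002 -0.0002] turn -0.003
shift m [ 0.015  -0.0002  0.0205] turn -0.003
```

```bash
python3 -m pendant '[[[0,0.0025,0,0.0034,0],[0,0.005,0,0.0068,0],[0,0.0075,0,0.0102,0],[0,0.01,0,0.0136,0],[0,0.0125,0,0.017,0],[0,0.015,0,0.0205,0],[0,0.015,0,0.0205,0],[0,0.015,0,0.0205,0]]]'; python3 - <<'E'
from h import *
import h
h.M=np.array([558,-252.6,125.])
s=env.state();print(s['ft_force'],s['moment']); to(tcp(.6,45),.1925); to(tcp(.6,65),.1925)
E
```

```text
t: 15.95
eef_pos: [513.8, -261.1, 170.4]
tcp_rot: [-3.14, 0.001, 0.19]
ft_force: [-2.2, -0.6, -6.6]
opening: 0.233
[-2.15640883 -0.63315431 -6.5568331 ] [0.05900336 0.99803665 0.02849033]
shift m [ 0.0004  0.0002 -0.0008] turn -0.003
shift m [0.0117 0.0001 0.0157] turn -0.003
```

A 5 N side load shows the path sits slightly to the upper side of the well, so I shift about 1.5–2 mm to the lower side while going on.

```bash
python3 -m pendant '[[[0,-0.0012,0,0.0009,0],[0,-0.0012,0,0.0009,0],[0,0.001,0,0.004,0],[0,0.0032,0,0.0072,0],[0,0.0055,0,0.0104,0],[0,0.0078,0,0.0136,0],[0,0.01,0,0.0168,0],[0,0.01,0,0.0168,0]]]'; python3 - <<'E'
from h import *
import h
h.M=np.array([558,-252.6,125.])
s=env.state();print(s['ft_force'],s['moment']); to(tcp(.6,65),.1925);to(tcp(.6,72),.1925); to(tcp(.6,80),.1925)
E
```

```text
t: 16.75
eef_pos: [523.1, -259.2, 154.0]
tcp_rot: [-3.14, 0.002, 0.19]
ft_force: [-8.5, 0.2, -0.9]
opening: 0.229
[-8.50330143  0.20477795 -0.89985951] [0.23132362 1.47016112 0.0624939 ]
shift m [ 0.0022  0.0002 -0.0007] turn -0.003
shift m [0.0062 0.0001 0.0051] turn -0.003
shift m [0.0107 0.0001 0.0117] turn -0.003
```

```bash
python3 -m pendant '[[[0,-0.0008,0,0.0006,0],[0,-0.0017,0,0.0011,0],[0,-0.0017,0,0.0011,0],[0,-0.0006,0,0.0027,0],[0,0.0005,0,0.0044,0],[0,0.0016,0,0.0061,0],[0,0.0016,0,0.0061,0],[0,0.0016,0,0.0061,0]]]'; python3 - <<'E'
from h import *
import h
h.M=np.array([558,-252.6,125.])
s=env.state();print(s['ft_force'],s['moment']);p=s['eef_pos']; r=p+19*EZ-h.M
a=-np.sin(.6)*EX+np.cos(.6)*EZ; n=np.cos(.6)*EX+np.sin(.6)*EZ; print('along',r@a,'proud if s=44:',r@a-44,'perp',r@n,'F axis',s['ft_force']@a,'F perp',s['ft_force']@n)
c=cam('side');cv2.imwrite('pics/s10.png',cv2.resize(c['image'][80:155,310:385],(600,600),interpolation=cv2.INTER_CUBIC))
E
```

```text
t: 17.55
eef_pos: [525.2, -259.2, 149.1]
tcp_rot: [3.141, 0.001, 0.19]
ft_force: [-9.8, 2.0, 10.2]
opening: 0.232
[-9.75308839  2.04935492 10.20934138] [0.71549333 1.38202376 0.17359283]
along 54.50484649764701 proud if s=44: 10.504846497647009 perp -3.310474888678499 F axis 13.610042419923772 F perp -1.8126715593139515
```

The plunger is engaged: 13.6 N along the axis with the collar about 10 mm proud, and the side load is gone. I keep pushing along the axis.

```bash
cat >> h.py <<'E'
def rep():
    s=env.state();Mm=np.array([558,-252.6,125.]); r=s['eef_pos']+19*EZ-Mm
    a=-np.sin(.6)*EX+np.cos(.6)*EZ; n=np.cos(.6)*EX+np.sin(.6)*EZ; print('proud',round(r@a-44,1),'perp',round(r@n,1),'Fax',round(s['ft_force']@a,1),'Fperp',round(s['ft_force']@n,1),s['opening'])
E
python3 -m pendant '[[[0,0.0008,0,0.0012,0],[0,0.0016,0,0.0024,0],[0,0.0024,0,0.0036,0],[0,0.0034,0,0.005,0],[0,0.0034,0,0.005,0],[0,0.0034,0,0.005,0],[0,0.0034,0,0.005,0],[0,0.0034,0,0.005,0]]]'; python3 -c "
from h import *
rep()"; python3 -m pendant '[[[0,0.0006,0,0.0008,0],[0,0.0011,0,0.0016,0],[0,0.0017,0,0.0025,0],[0,0.0017,0,0.0025,0],[0,0.0017,0,0.0025,0],[0,0.0017,0,0.0025,0],[0,0.0017,0,0.0025,0],[0,0.0017,0,0.0025,0]]]'; python3 -c "
from h import *
rep()"
```

```text
t: 18.4
eef_pos: [528.0, -258.6, 144.2]
tcp_rot: [-3.142, 0.001, 0.19]
ft_force: [-13.8, 1.5, 12.4]
opening: 0.229
proud 4.8 perp -3.7 Fax 17.7 Fperp -3.9 0.22895716698297097
t: 19.2
eef_pos: [529.2, -258.4, 142.8]
tcp_rot: [3.141, 0.002, 0.19]
ft_force: [-20.2, 2.6, 24.5]
opening: 0.232
proud 3.0 perp -3.5 Fax 31.2 Fperp -2.1 0.23157523857787865
```

```bash
python3 -m pendant '[[[0,0.0006,0,0.0008,0],[0,0.0006,0,0.0008,0],[0,0.0006,0,0.0008,0],[0,0.0006,0,0.0008,0],[0,0.0006,0,0.0008,0],[0,0.0006,0,0.0008,0],[0,0.0006,0,0.0008,0],[0,0.0006,0,0.0008,0]]]'; python3 -c "
from h import *
rep()
c=cam('side'); i=c['image'][100:150,320:370]
Mm=np.array([558,-252.6,125.]);a=-np.sin(.6)*EX+np.cos(.6)*EZ;n=np.array([-EX[1],EX[0],0]); n2=np.cos(.6)*EX+np.sin(.6)*EZ
g=cv2.cvtColor(c['image'],cv2.COLOR_BGR2GRAY)
# sample profile along lines parallel to the axis on the camera-facing (+y station) side and -n2 side, offsets on the collar rim
for nm,o in(('+y',15*n),('-n2',-15*n2),('diag',10.6*n-10.6*n2)):
    L=np.arange(-8,24,1.0); uv=proj(c,[Mm+o*1.0+l*a for l in L]); m=cv2.remap(c['image'],uv[:,0].astype(np.float32).reshape(1,-1),uv[:,1].astype(np.float32).reshape(1,-1),cv2.INTER_LINEAR)[0]
    print(nm,[(int(l),m[k].tolist()) for k,l in enumerate(L)])
"
```

```text
t: 20.0
eef_pos: [529.8, -258.3, 142.4]
tcp_rot: [3.141, 0.002, 0.19]
ft_force: [-21.8, 3.2, 28.2]
opening: 0.23
proud 2.3 perp -3.2 Fax 35.0 Fperp -1.2 0.23022249607805093
+y [(-8, [80, 124, 69]), (-7, [84, 130, 71]), (-6, [87, 136, 72]), (-5, [90, 140, 75]), (-4, [95, 144, 78]), (-3, [95, 144, 80]), (-2, [94, 142, 80]), (-1, [86, 133, 74]), (0, [80, 125, 70]), (1, [75, 115, 66]), (2, [71, 105, 64]), (3, [66, 92, 61]), (4, [61, 79, 58]), (5, [58, 69, 57]), (6, [57, 62, 57]), (7, [58, 61, 57]), (8, [59, 64, 58]), (9, [59, 69, 58]), (10, [59, 74, 59]), (11, [61, 81, 60]), (12, [64, 88, 61]), (13, [66, 93, 61]), (14, [67, 96, 60]), (15, [66, 98, 60]), (16, [67, 99, 60]), (17, [70, 101, 61]), (18, [71, 102, 63]), (19, [71, 103, 63]), (20, [71, 103, 64]), (21, [71, 103, 65]), (22, [70, 100, 63]), (23, [68, 97, 60])]
-n2 [(-8, [94, 147, 77]), (-7, [94, 147, 77]), (-6, [94, 147, 77]), (-5, [94, 145, 79]), (-4, [93, 143, 78]), (-3, [91, 141, 78]), (-2, [90, 141, 77]), (-1, [89, 138, 76]), (0, [89, 136, 76]), (1, [89, 135, 77]), (2, [89, 134, 77]), (3, [88, 133, 76]), (4, [88, 134, 75]), (5,
[... 380 characters left out ...]
09, 109]), (23, [93, 96, 97])]
diag [(-8, [93, 142, 80]), (-7, [95, 146, 82]), (-6, [96, 148, 82]), (-5, [96, 148, 82]), (-4, [96, 149, 83]), (-3, [97, 149, 83]), (-2, [95, 146, 81]), (-1, [91, 141, 77]), (0, [87, 135, 74]), (1, [85, 130, 72]), (2, [83, 126, 72]), (3, [82, 122, 72]), (4, [79, 116, 69]), (5, [77, 111, 67]), (6, [74, 107, 64]), (7, [73, 104, 64]), (8, [72, 102, 64]), (9, [69, 99, 62]), (10, [68, 97, 60]), (11, [69, 100, 61]), (12, [72, 105, 64]), (13, [74, 110, 66]), (14, [76, 114, 69]), (15, [79, 119, 71]), (16, [82, 124, 71]), (17, [84, 129, 72]), (18, [87, 133, 73]), (19, [92, 136, 79]), (20, [96, 137, 85]), (21, [101, 139, 91]), (22, [106, 140, 98]), (23, [109, 135, 103])]
```

```bash
python3 -c "
from h import *
c=cam('side'); cv2.imwrite('pics/s11.png',cv2.resize(c['image'][95:155,315:375],(600,600),interpolation=cv2.INTER_CUBIC))
Mm=np.array([558,-252.6,125.]);a=-np.sin(.6)*EX+np.cos(.6)*EZ
print(((proj(c,[Mm+l*a for l in(0,3,6,60)])-[315,95])*10).round())
y=np.array([-EX[1],EX[0],0]); n2=np.cos(.6)*EX+np.sin(.6)*EZ
print('face corners',((proj(c,[Mm+25*i*y+25*j*n2 for i,j in((1,1),(1,-1),(-1,-1),(-1,1))])-[315,95])*10).round().tolist())
"
```

```text
[[249. 387.]
 [256. 379.]
 [263. 372.]
 [399. 237.]]
face corners [[142.0, 369.0], [291.0, 501.0], [351.0, 404.0], [207.0, 276.0]]
```

View pics/s11.png

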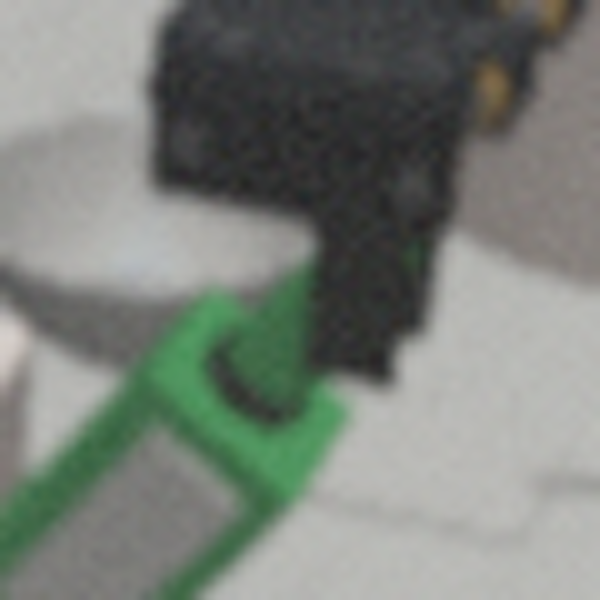

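The picture shows the collar crescent at about (210–300,350–420) on the green face, whose corners are (148,370), (290,500), (350,410) and (210,292). It looks possibly a few mm proud still. I'll quantify that with intensity profiles across the face.

```bash
cat >> h.py <<'E'
def face():
    c=cam('side')
    for _ in range(5): c['image']=c['image'] 
    ims=np.mean([cam('side')['image'].astype(np.float32) for _ in range(6)],0)
    src=np.float32([[148,370],[290,500],[350,410],[210,292]])/10+np.float32([315,95])-0.45
    dst=np.float32([[25,25],[25,-25],[-25,-25],[-25,25]])  # (y,n2)
    H=cv2.getPerspectiveTransform(dst,src)
    for n2 in(-12,-8,-4,0,4,8):
        y=np.arange(32,-8,-2.); uv=cv2.perspectiveTransform(np.float32([[[v,n2] for v in y]]),H)[0]
        p=cv2.remap(ims,uv[:,0].reshape(1,-1),uv[:,1].reshape(1,-1),cv2.INTER_LINEAR)[0]
        print('n2',n2,' '.join(f'{int(a)}:{int(b[1])}' for a,b in zip(y,p)))
E
python3 -c "
from h import *
face();rep()"
```

```text
n2 -12 32:109 30:112 28:120 26:129 24:137 22:143 20:147 18:148 16:147 14:145 12:139 10:133 8:126 6:113 4:102 2:93 0:87 -2:81 -4:80 -6:84
n2 -8 32:110 30:113 28:121 26:129 24:138 22:144 20:148 18:146 16:143 14:137 12:126 10:112 8:97 6:82 4:69 2:64 0:68 -2:74 -4:81 -6:88
n2 -4 32:109 30:114 28:121 26:130 24:136 22:142 20:145 18:141 16:135 14:126 12:111 10:95 8:80 6:69 4:61 2:61 0:68 -2:78 -4:87 -6:94
n2 0 32:111 30:116 28:124 26:133 24:138 22:141 20:143 18:138 16:129 14:117 12:100 10:82 8:69 6:64 4:62 2:65 0:71 -2:79 -4:87 -6:94
n2 4 32:110 30:117 28:125 26:133 24:139 22:143 20:144 18:141 16:133 14:120 12:105 10:90 8:76 6:67 4:61 2:62 0:70 -2:80 -4:90 -6:95
n2 8 32:111 30:117 28:125 26:134 24:140 22:144 20:146 18:145 16:140 14:131 12:118 10:104 8:89 6:78 4:69 2:64 0:67 -2:74 -4:83 -6:90
proud 2.3 perp -3.2 Fax 34.3 Fperp -1.1 0.2312141682981929
```

The estimates agree on about 2–3 mm still proud. I ease the lateral offset and push a bit further.

```bash
python3 -m pendant '[[[0,0.0012,0,-0.0009,0],[0,0.0012,0,-0.0009,0],[0,0.0018,0,0,0],[0,0.0023,0,0.0008,0],[0,0.0023,0,0.0008,0],[0,0.0023,0,0.0008,0],[0,0.0023,0,0.0008,0],[0,0.0023,0,0.0008,0]]]'; python3 -c "
from h import *
rep();face();rep()"
```

```text
t: 21.25
eef_pos: [531.7, -257.9, 141.6]
tcp_rot: [3.141, 0.003, 0.19]
ft_force: [-23.1, 2.4, 29.4]
opening: 0.228
proud 0.6 perp -2.1 Fax 36.8 Fperp -1.7 0.22812724098814408
n2 -12 32:109 30:112 28:120 26:129 24:137 22:143 20:148 18:149 16:149 14:148 12:141 10:133 8:125 6:112 4:101 2:93 0:87 -2:80 -4:79 -6:83
n2 -8 32:109 30:113 28:121 26:130 24:137 22:143 20:147 18:145 16:142 14:136 12:124 10:111 8:97 6:83 4:70 2:66 0:69 -2:73 -4:79 -6:86
n2 -4 32:110 30:114 28:121 26:129 24:136 22:142 20:146 18:141 16:135 14:126 12:112 10:96 8:81 6:69 4:60 2:61 0:68 -2:77 -4:86 -6:93
n2 0 32:110 30:116 28:123 26:132 24:137 22:141 20:143 18:138 16:129 14:118 12:101 10:83 8:70 6:63 4:59 2:62 0:70 -2:79 -4:88 -6:95
n2 4 32:109 30:117 28:125 26:134 24:139 22:142 20:143 18:140 16:132 14:119 12:103 10:85 8:72 6:65 4:61 2:62 0:69 -2:77 -4:87 -6:94
n2 8 32:109 30:117 28:126 26:134 24:141 22:145 20:147 18:145 16:141 14:131 12:118 10:104 8:88 6:77 4:68 2:64 0:66 -2:74 -4:83 -6:90
proud 0.5 perp -2.0 Fax 37.6 Fperp -1.8 0.2294426280284822
```

The collar image did not move while the TCP advanced 1.7 mm at about 37 N, so the pads are slipping and the collar is hard against something, probably the block. I check against the earlier saved frame, then release.

```bash
python3 - <<'E'
from h import *
src=np.float32([[148,370],[290,500],[350,410],[210,292]])/10+np.float32([315,95])-0.45
dst=np.float32([[25,25],[25,-25],[-25,-25],[-25,25]]); H=cv2.getPerspectiveTransform(dst,src)
im=cv2.imread('pics/s10.png').astype(np.float32)
for n2 in(-8,-4,0,4,8):
    y=np.arange(32,-20,-2.); uv=cv2.perspectiveTransform(np.float32([[[v,n2] for v in y]]),H)[0]
    uv=(uv-[310,80]+.5)*8-.5; uv=uv.astype(np.float32)
    p=cv2.remap(im,uv[:,0].reshape(1,-1),uv[:,1].reshape(1,-1),cv2.INTER_LINEAR)[0]
    print('n2',n2,' '.join(f'{int(a)}:{int(b[1])}' for a,b in zip(y,p)))
E
python3 -m pendant '[[[0,-0.002,0,-0.003,0],[0,-0.002,0,-0.003,0],[0.35,-0.002,0,-0.003,0],[0.35,-0.002,0,-0.003,0],[0.35,-0.002,0,-0.003,0],[0.35,-0.002,0,-0.003,0],[0.35,-0.002,0,-0.003,0],[0.35,-0.002,0,-0.003,0]]]'; python3 -c "
from h import *
rep();face()"
```

```text
n2 -8 32:107 30:113 28:120 26:128 24:136 22:141 20:146 18:149 16:148 14:147 12:147 10:147 8:145 6:143 4:139 2:125 0:112 -2:99 -4:84 -6:73 -8:67 -10:66 -12:70 -14:76 -16:83 -18:89
n2 -4 32:108 30:112 28:118 26:127 24:136 22:141 20:145 18:148 16:148 14:146 12:145 10:142 8:134 6:124 4:112 2:97 0:84 -2:72 -4:60 -6:54 -8:56 -10:63 -12:73 -14:85 -16:94 -18:98
n2 0 32:108 30:114 28:122 26:132 24:138 22:142 20:147 18:150 16:152 14:150 12:146 10:141 8:132 6:123 4:111 2:92 0:77 -2:67 -4:57 -6:51 -8:53 -10:63 -12:75 -14:87 -16:96 -18:101
n2 4 32:116 30:120 28:125 26:134 24:140 22:144 20:149 18:150 16:149 14:147 12:145 10:142 8:137 6:134 4:127 2:111 0:93 -2:80 -4:69 -6:61 -8:59 -10:64 -12:73 -14:84 -16:95 -18:102
n2 8 32:114 30:119 28:125 26:135 24:142 22:146 20:150 18:153 16:153 14:153 12:153 10:151 8:148 6:144 4:139 2:127 0:111 -2:96 -4:81 -6:70 -8:62 -10:61 -12:66 -14:74 -16:83 -18:92
t: 22.4
eef_pos: [531.6, -258.1, 142.2]
tcp_rot: [3.141, -0.0, 0.19]
ft_force: [0.2, -0.3, 0.2]
opening: 0.351
proud 1.1 perp -1.9 Fax 0.1 Fperp 0.3 0.35072279592505046
n2 -12 32:110 30:113 28:120 26:128 24:136 22:142 20:146 18:145 16:142 14:137 12:124 10:109 8:94 6:80 4:70 2:65 0:70 -2:76 -4:83 -6:88
n2 -8 32:108 30:112 28:121 26:130 24:137 22:143 20:147 18:143 16:138 14:129 12:115 10:98 8:83 6:70 4:62 2:61 0:68 -2:76 -4:84 -6:90
n2 -4 32:109 30:113 28:120 26:128 24:136 22:143 20:148 18:145 16:138 14:129 12:115 10:98 8:82 6:70 4:62 2:62 0:67 -2:75 -4:84 -6:91
n2 0 32:109 30:115 28:122 26:131 24:138 22:143 20:147 18:146 16:141 14:134 12:121 10:107 8:91 6:77 4:67 2:62 0:67 -2:75 -4:84 -6:93
n2 4 32:110 30:117 28:125 26:134 24:140 22:145 20:149 18:149 16:145 14:139 12:130 10:121 8:108 6:94 4:81 2:70 0:68 -2:71 -4:76 -6:80
n2 8 32:111 30:118 28:126 26:134 24:140 22:145 20:148 18:150 16:150 14:148 12:146 10:143 8:138 6:127 4:116 2:106 0:98 -2:91 -4:85 -6:82
```

Released: the wrist force is back to zero. I lift clear and measure with nothing in the way.

```bash
python3 -m pendant '[[[0.6,0,0,0,0],[0.6,0,0,-0.03,0],[0.6,0,0,-0.07,0],[0.6,0,0,-0.11,0],[0.6,-0.05,0,-0.13,0],[0.6,-0.1,0,-0.13,0],[0.6,-0.1,0,-0.13,0],[0.6,-0.1,0,-0.13,0]]]'; python3 - <<'E'
from h import *
face()
Mm=np.array([558,-252.6,125.]);a=-np.sin(.6)*EX+np.cos(.6)*EZ; y=np.array([-EX[1],EX[0],0]); n2=np.cos(.6)*EX+np.sin(.6)*EZ
for nm in('side','top'):
    c=cam(nm);P=cloud(c)-Mm; A,Y,N=P@a,P@y,P@n2; r=np.hypot(Y,N)
    hsv=cv2.cvtColor(c['image'],cv2.COLOR_BGR2HSV); grn=(hsv[...,0]>45)&(hsv[...,0]<90)&(hsv[...,1]>80)
    f=(abs(Y)<24)&(abs(N)<24)&(abs(A)<5)&(r>19)
    t=(r<14)&(A>50)&(A<80)
    hd=(A>25)&(A<55)&(r<20)
    print(nm,'face A',f.sum(),np.median(A[f]),A[f].std(),'handle-top A',t.sum(),np.percentile(A[t],[10,50,90]).round(1) if t.any() else '', 'Y,N',Y[t].mean(),N[t].mean(),'handle YN',hd.sum(),Y[hd].mean(),N[hd].mean())
    w=(hsv[...,1]<60)&(hsv[...,2]>140)&t; print('  white cap',w.sum(),np.median(A[w]) if w.any() else '',Y[w].mean() if w.any() else'',N[w].mean() if w.any() else '', np.argwhere(w).mean(0)[::-1] if w.any() else '', 'pred flush',proj(c,[Mm+60*a,Mm+63*a]).round(1).tolist())
    cv2.imwrite(f'pics/f_{nm}.png',c['image'])
E
```

```text
t: 23.55
eef_pos: [432.7, -277.3, 272.8]
tcp_rot: [3.141, -0.001, 0.188]
ft_force: [0.5, 0.3, -1.0]
opening: 0.608
n2 -12 32:104 30:107 28:114 26:122 24:130 22:135 20:138 18:138 16:135 14:131 12:118 10:103 8:89 6:76 4:66 2:61 0:65 -2:72 -4:78 -6:84
n2 -8 32:104 30:108 28:115 26:122 24:129 22:134 20:138 18:135 16:130 14:122 12:107 10:92 8:77 6:65 4:57 2:58 0:66 -2:74 -4:81 -6:86
n2 -4 32:103 30:107 28:112 26:119 24:128 22:135 20:140 18:136 16:131 14:122 12:108 10:91 8:76 6:66 4:59 2:60 0:66 -2:73 -4:81 -6:87
n2 0 32:104 30:109 28:116 26:125 24:131 22:136 20:139 18:138 16:133 14:125 12:114 10:100 8:85 6:74 4:64 2:61 0:64 -2:70 -4:78 -6:86
n2 4 32:104 30:110 28:118 26:126 24:132 22:137 20:139 18:139 16:137 14:131 12:123 10:114 8:102 6:89 4:76 2:66 0:65 -2:69 -4:74 -6:78
n2 8 32:103 30:110 28:118 26:126 24:133 22:137 20:141 18:142 16:142 14:140 12:137 10:135 8:129 6:120 4:110 2:100 0:92 -2:86 -4:80 -6:78
side face A 96 0.22625876180539076 1.542479474345667 handle-top A 62 [52.5 60.4 62.8] Y,N 5.061805832408223 -1.8406707275069731 handle YN 109 8.86074646138985 -2.2677213710196162
  white cap 29 61.76755914776052 0.8572560502730098 -2.714531466999863 [355.86206897 119.4137931 ] pred flush [[354.9, 118.7], [355.7, 118.0]]
top face A 124 -0.4072038329816764 1.9469971371935584 handle-top A 93 [51.9 59.7 62.5] Y,N 1.851250146558585 1.337502929578955 handle YN 89 3.804250577569576 6.682441084617355
  white cap 25 61.53332751695016 -0.34643653062007035 -4.460628808006298 [413.48 202.52] pred flush [[413.1, 200.7], [413.5, 201.3]]
```

Depth gives cap-to-face distances of 61.5–61.9 mm against a nominal 60. I calibrate with the orange probe, which I know is flush on its stand.

```bash
python3 - <<'E'
from h import *
Mm=np.array([558,-252.6,125.]);a=-np.sin(.6)*EX+np.cos(.6)*EZ; y=np.array([-EX[1],EX[0],0]); n2=np.cos(.6)*EX+np.sin(.6)*EZ
for nm in('side','top'):
    R=[]
    for _ in range(6):
        c=cam(nm);P=cloud(c);hsv=cv2.cvtColor(c['image'],cv2.COLOR_BGR2HSV);wh=(hsv[...,1]<60)&(hsv[...,2]>140)
        d=np.hypot(P[...,0]-568.8,P[...,1]-206.5); w=wh&(d<12)&(P[...,2]>150)&(P[...,2]<170); pl=(d>19)&(d<30)&(abs(P[...,2]-100)<5)
        Q=P-Mm;A,Y,N=Q@a,Q@y,Q@n2;r=np.hypot(Y,N)
        wg=wh&(r<14)&(A>50)&(A<80); f=(abs(Y)<24)&(abs(N)<24)&(abs(A)<5)&(r>19)
        R.append([np.median(P[...,2][w]),np.median(P[...,2][pl]),np.median(A[wg]),np.median(A[f]),w.sum(),wg.sum()])
    R=np.mean(R,0).round(2); print(nm,R,'orange cap-plate',R[0]-R[1],'green cap-face',R[2]-R[3])
E
```

```text
side [160.51  99.84  61.53   0.31  42.5   28.67] orange cap-plate 60.66999999999999 green cap-face 61.22
top [161.22 100.58  61.04  -0.31  28.33  26.33] orange cap-plate 60.64 green cap-face 61.35
```

The green cap-to-face distance is 61.3 mm and the orange reference is 60.65 mm, so green is flush within about 0.6 mm. As a force check I press the handle's end along the axis with closed fingertips.

```bash
python3 - <<'E'
from h import *
Mm=np.array([558,-252.6,125.]);a=-np.sin(.6)*EX+np.cos(.6)*EZ; n2=np.cos(.6)*EX+np.sin(.6)*EZ
C=Mm+61*a-2*n2
h_=C-10*EX+20*a; print(C,h_); to(h_,.1925); to(h_-17*a,.1925,(*h_,.1925)); print(env.state()['t'])
E
```

```text
[ 522.57282691 -259.50523633  174.21618756] [ 501.67327725 -263.5788419   190.72289986]
shift m [ 0.0697 -0.0002  0.0815] turn -0.003
shift m [0.0096 0.     0.014 ] turn 0.0
24.6
```

```bash
python3 -m pendant '[[[0,0,0,0.02,0],[0,0.01,0,0.04,0],[0,0.03,0,0.06,0],[0,0.05,0,0.07,0],[0,0.06,0,0.075,0],[0,0.0697,0,0.0815,0],[0,0.0697,0,0.0815,0],[0,0.0697,0,0.0815,0]]]';  python3 -m pendant '[[[0,0.0017,0,0.0025,0],[0,0.0034,0,0.005,0],[0,0.005,0,0.0074,0],[0,0.0068,0,0.01,0],[0,0.008,0,0.012,0],[0,0.009,0,0.0132,0],[0,0.0096,0,0.014,0],[0,0.0096,0,0.014,0]]]'; python3 -c "
from h import *
rep()"
```

```text
t: 25.4
eef_pos: [501.5, -263.8, 191.0]
tcp_rot: [3.141, -0.0, 0.19]
ft_force: [-0.6, -0.6, -0.6]
opening: 0.021
t: 26.2
eef_pos: [511.2, -261.9, 176.6]
tcp_rot: [3.142, 0.0, 0.19]
ft_force: [-0.1, -0.2, 0.4]
opening: 0.004
proud 41.2 perp 0.5 Fax 0.4 Fperp 0.1 0.004417791526079694
```

```bash
python3 -m pendant '[[[0,0.0006,0,0.0008,0],[0,0.0011,0,0.0016,0],[0,0.0017,0,0.0025,0],[0,0.0023,0,0.0033,0],[0,0.0023,0,0.0033,0],[0,0.0023,0,0.0033,0],[0,0.0023,0,0.0033,0],[0,0.0023,0,0.0033,0]]]'; python3 -c "
from h import *
rep()"; python3 -m pendant '[[[0,0.0006,0,0.0008,0],[0,0.0009,0,0.0013,0],[0,0.0011,0,0.0016,0],[0,0.0011,0,0.0016,0],[0,0.0011,0,0.0016,0],[0,0.0011,0,0.0016,0],[0,0.0011,0,0.0016,0],[0,0.0011,0,0.0016,0]]]'; python3 -c "
from h import *
rep()"
```

```text
t: 27.0
eef_pos: [512.8, -262.0, 174.7]
tcp_rot: [3.14, 0.001, 0.19]
ft_force: [-9.5, -0.4, 15.0]
opening: 0.003
proud 38.7 perp 0.7 Fax 17.7 Fperp 0.7 0.0030839806888422086
t: 27.8
eef_pos: [513.3, -262.0, 174.3]
tcp_rot: [3.14, 0.001, 0.19]
ft_force: [-16.9, -1.5, 27.9]
opening: 0.003
proud 38.2 perp 0.9 Fax 32.6 Fperp 1.8 0.002538218158797749
```

At 32 N, over four times the plunger's yield force, the probe advanced only about 0.5 mm, so it has hit the hard stop. I retract, re-measure and hand in.

```bash
python3 -m pendant '[[[0,-0.006,0,-0.009,0],[0,-0.02,0,-0.03,0],[0,-0.05,0,-0.06,0],[0,-0.09,0,-0.1,0],[0,-0.09,0,-0.1,0],[0,-0.09,0,-0.1,0],[0,-0.09,0,-0.1,0],[0,-0.09,0,-0.1,0]]]'; python3 - <<'E'
from h import *
Mm=np.array([558,-252.6,125.]);a=-np.sin(.6)*EX+np.cos(.6)*EZ; y=np.array([-EX[1],EX[0],0]); n2=np.cos(.6)*EX+np.sin(.6)*EZ
for nm in('side','top'):
    R=[]
    for _ in range(5):
        c=cam(nm);P=cloud(c);hsv=cv2.cvtColor(c['image'],cv2.COLOR_BGR2HSV);wh=(hsv[...,1]<60)&(hsv[...,2]>140)
        d=np.hypot(P[...,0]-568.8,P[...,1]-206.5); w=wh&(d<12)&(P[...,2]>150)&(P[...,2]<170); pl=(d>19)&(d<30)&(abs(P[...,2]-100)<5)
        Q=P-Mm;A,Y,N=Q@a,Q@y,Q@n2;r=np.hypot(Y,N)
        wg=wh&(r<14)&(A>50)&(A<80); f=(abs(Y)<24)&(abs(N)<24)&(abs(A)<5)&(r>19)
        R.append([np.median(P[...,2][w])-np.median(P[...,2][pl]),np.median(A[wg])-np.median(A[f])])
    print(nm,'orange,green cap height',np.mean(R,0).round(2))
s=env.state();print(s['t'],s['eef_pos'],s['ft_force'])
env.job_done()
E
```

```text
t: 28.6
eef_pos: [426.5, -277.9, 270.6]
tcp_rot: [-3.14, 0.001, 0.19]
ft_force: [-0.1, -0.8, -0.6]
opening: 0.005
side orange,green cap height [60.66 61.19]
top orange,green cap height [61.18 61.65]
29.1 [ 426.15169577 -278.25532493  271.74132228] [-0.35667829  0.84382471  0.02083533]
the job is handed in; nothing more can be done
```

The green probe is in the green station's slanted well, pushed past the plunger with its collar on the block as far as I can measure. It is released, the arm is clear, and I handed the job in at about 29 s. The orange probe was never touched.

**How it went:** The tool can't tilt, so I first tried tipping the probe over with its tip caught in the well mouth. The tip slid out without harm. I then tilted the probe in the jaws by drawing its stem against the green station's housing, and inserted it along the well axis.

**Checks for flush:**
- **Grip push:** The pads slipped at about 37 N with no further collar movement.
- **End press:** Pressing the handle's end with closed fingertips at 32 N, against the plunger's roughly 7 N, advanced the fingers only about 0.5 mm.
- **Height by depth camera:** The handle end stands 61.2 mm (side) and 61.7 mm (top) above the block face. The orange probe, flush on its stand, reads 60.7 and 61.2 mm, so green agrees to within about 0.5 mm.

**Check that disagreed:** A coarse profile from the side image, at about 2.4 mm per pixel, had suggested the collar was 2–3 mm proud. I trusted the force and depth checks over it, and had no picture views left for a final look.

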